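# Space and press the last tile of a plaque

### The job

Three ceramic tiles are being laid in a row on a plywood plaque; the yellow and the white one are already set and the blue one is still loose. Stand the orange spacer blade-down and fully home in the middle of the joint that is wide enough for it (the open one beside the blue tile; do not push it onto the white tile of the tight joint) and let go of it, then push the blue tile square up against it, keeping it flat on the board and in line with the row, so that the spacer is nipped flush between the blue and the yellow tile. Finish while still holding the blue tile pressed there with the fingers, not touching the spacer, and leave the paint jar, the cup and the brush alone.

Things in the scene. Friction and masses are not known exactly. Their poses are not given: they have to be found in the camera images.
- board: Plywood plaque board, fixed to the table, 150 mm (its x) by 370 mm (its y) by 9 mm thick; origin at the centre of its underside, z up. The row of tiles runs along its y axis; the joints run along its x axis.
- middle_tile_center (a point): Centre (half-way up) of the yellow tile, set fast at the middle of the board: 90 x 90 mm, 14 mm thick; its underside is on the board's top, so its top is 23 mm above the table. Axes as the board's.
- border_tile_center (a point): Centre of the white tile, set fast at one end of the row (either the board's +y or -y end): 90 mm along the board's x by 112 mm along its y, 14 mm thick. The joint between it and the yellow tile is only 2 to 6 mm wide, too tight for the spacer.
- loose_tile_center (a point): Centre (half-way up) of the loose blue tile, lying on the board at the other end of the row: 90 x 90 mm, 14 mm thick, about 0.24 kg, its axes nearly along the board's. Between it and the yellow tile is the open joint, 13 to 17 mm wide at its middle and possibly slightly tapered. It slides easily on the board; its outer edge (away from the yellow tile) is free to be pushed by fingertips. The board's top reaches 30 mm or more beyond that edge.
- spacer_center (a point): Centre (half-way up, 28 mm above its foot) of the orange spacer, which stands upright on the table on its blade beside the board. Blade: 60 mm (its x) by 8 mm thick (its y), from the foot to 20 mm up. Grip tab above it: 36 mm (x) by 12 mm (y), from 20 mm to 56 mm up. z up, 45 g. With its blade standing on the board in the joint, the tiles' tops are 14 mm above its foot.
- spacer_foot (a point): Centre of the underside of the spacer's blade, axes as the spacer's.
- jar_center (a point): Bystander: centre of a glass paint jar with red label, 54 mm across, 65 mm tall, standing on the table on the opposite side of the board from the spacer.
- cup_center (a point): Bystander: centre of an empty white plastic cup, 66 mm across, 85 mm tall, standing beyond the board's far side.
- brush: Bystander: paintbrush lying on the table beyond the board's far side, 200 mm long along its x axis, up to 42 mm wide and 20 mm high; origin under its mid-length.
Mind the look-alikes: they are no part of the job. Of the things that look like the part that bears spacer_center, take the one that is farthest to the robot's left at the start. Of the things shaped like the part that bears loose_tile_center, the blue one is meant.

How it is judged:
By the outcome, as a careful person would: the job done as asked, in the order asked, and still so for the second after the job is handed in, while the arm keeps its last pose, push and grip.
It also fails if it takes over 51 s, if anything falls off the work surface, if the arm or the gripper's body presses on something with over 40 N, if the wrist force passes 120 N, or if a joint passes its speed limit or range.

### The arm

A 6-joint arm with a two-finger parallel gripper is mounted at the origin on the work surface. World frame = base frame: x ahead of the robot, y to its left, z up, the work surface at z = 0. Lengths are in m, angles in degrees, forces in N, time in s.
With the tool pointing down it reaches from about 0.35 to 0.725 m from the base axis. Payload 6 kg.
Tool frame: the origin (TCP) lies midway between the tips of the shut fingers; the grasp point (between the pads) lies 19 mm behind it; z points along the fingers, y is the line along which they close (so a half turn about z gives the same grasp; the last joint's range is limited). The gripper opens to 85 mm and grips with 20 to 120 N. Pads are 22 mm wide; open, the fingers measure 114 mm over their backs; the gripper's body (76 mm by 85 mm) begins 54 mm behind the grasp point. The pads swing forward as they close: fully open they stand 13 mm farther back than shut.
Start: joints at [90.969, 2.303, 4.859, 0, -92.561, -19.12], TCP at [0.187, 0.57, 0.231] pointing down, gripper open.
Joint ranges: [-146.85, 146.85], [-73.84, 115.35], [-62.03, 85.46], [-188.31, 113.3], [-161.28, -10.13], [-171.36, 171.36]. Speed limits (degrees/s): [147.25, 147.25, 172.46, 180, 180, 180].

### API

Orientations are given as [roll, pitch, yaw] about the fixed x, y, z axes, in that order (R = Rz(yaw) Ry(pitch) Rx(roll)).
In Python, from cell import robot gives the robot as it stands. Calls block until the motion is done:
- robot.move_to(position, orientation): joint-space move of the TCP to a pose.
- robot.line_to(position, feed=0.15, ori=None): straight line of the TCP; ori=None keeps the orientation; feed is the mean speed in m/s.
- robot.goto_joints(angles): joint-space move.
- robot.gripper_to(opening, f_grip=None): finger opening in m; f_grip is the grip in N (None keeps the last); returns when the fingers have stopped.
- robot.pause(seconds).
- robot.inverse_kinematics(position, orientation): joint angles nearest the present ones, or None.
- robot.read_camera(name): name is "side" or "top" or "wrist"; returns a dict with "pixels" (420x560x3 uint8, red, green, blue), "intrinsics" (3x3 intrinsics, pixels), "R" (3x3) and "t" (3): a world point X has camera coordinates R X + t. Camera axes: x right, y down, z forward; pixel columns grow to the right and rows downward; lengths in m; the calibration is good to about 2 mm. A picture is of the moment at which its call begins. There is no depth.
A pose or a line that the arm cannot do raises robot.PlanningError and nothing moves.
- robot.finish_job(): hands the job in; it is judged then, once.
Readings, each from a call of its own:
- robot.current_t(): time.
- robot.current_joint_positions(): joint angles.
- robot.current_joint_vel(): joint speeds.
- robot.current_tau(): joint torques, N m.
- robot.current_ee_pos(): TCP position.
- robot.current_eef_rot(): TCP orientation.
- robot.current_force(): force on the tool from outside, world axes, zero at the start.
- robot.current_wrist_torque(): the same for the moment, N m.
- robot.current_finger_gap(): finger opening in m.
- robot.current_grasp_force(): force on a finger pad.
Only numpy, scipy, OpenCV 4.12 (cv2) and the standard library are available. Lean on these libraries where they do the work, as an engineer would, in place of code of your own. Each camera call takes 0.05 s, during which the arm holds its last target. There are 200 camera calls.

## Working session

There is one attempt and no reset: what is moved stays moved. The work goes in short steps, each a Python script; the robot and the scene stay as the last script left them, time stands still between calls to the robot, and variables do not carry over. Pictures are saved under pics/ and viewed, at most 10 in all, crops included, and the job is handed in when it is done.

```bash
ls; mkdir -p pics; python3 - <<'E'
from cell import robot
import cv2,numpy as np
for n in ("top","side"):
    c=robot.read_camera(n); cv2.imwrite(f"pics/{n}0.png",c["pixels"][:,:,::-1]); np.savez(f"{n}0.npz",**{k:c[k] for k in c})
    print(n,c["intrinsics"],c["R"],c["t"])
print(robot.current_t(),robot.current_eef_rot())
E
```

```text
pics
top [[501.96890982   0.         278.30416135]
 [  0.         501.96890982 216.76779161]
 [  0.           0.           1.        ]] [[ 0.02711533 -0.9996287   0.00268802]
 [-0.98682552 -0.0271969  -0.15948582]
 [ 0.15949971  0.0016719  -0.98719656]] [0.01222922 0.58416788 1.06826989]
side [[403.97785267   0.         277.44758886]
 [  0.         403.97785267 207.68054352]
 [  0.           0.           1.        ]] [[-0.99825698 -0.05696557 -0.01542469]
 [-0.0158296   0.51023047 -0.85989202]
 [ 0.05685439 -0.85814905 -0.51024287]] [0.58091298 0.05021663 0.91219204]
0.1 [ 1.79907147e+02 -5.18608547e-03 -1.81499165e+01]
```

View pics/top0.png

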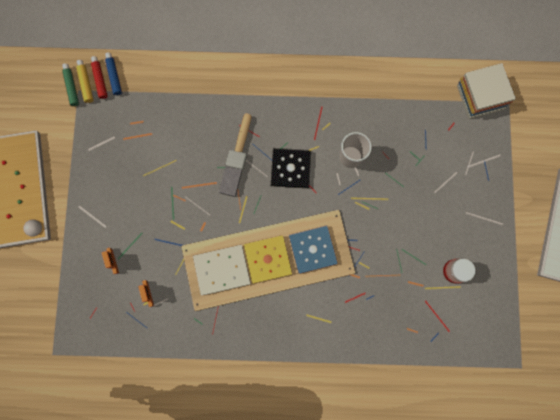

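View pics/side0.png

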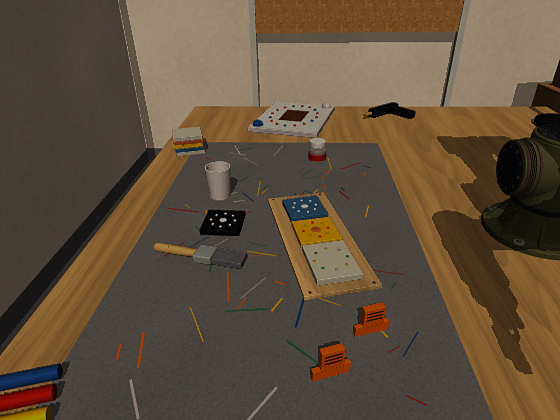

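Top view: white tile (221,270), yellow (268,260), blue (313,249), with the open joint at about (291,255). The spacers are at (110,261) and (147,293), and the left one (110,261) is meant. The cup is at (356,150), the jar at (461,270) and the brush at (237,155). The side view agrees. Next I'll get rough poses, then look with the wrist camera.

```bash
cat > h.py <<'E'
import cv2,numpy as np
def ray(c,uv,z):
    uv=np.atleast_2d(uv).astype(float); K,R,t=c["intrinsics"],c["R"],c["t"]
    d=(np.linalg.inv(K)@np.c_[uv,np.ones(len(uv))].T).T@R; o=-R.T@t
    return (o+d*((z-o[2])/d[:,2])[:,None])[:,:2]
def proj(c,X):
    p=(c["R"]@np.atleast_2d(X).T).T+c["t"]; p=p@c["intrinsics"].T; return p[:,:2]/p[:,2:]
R_={"orange":((3,150,80),(14,255,255)),"yellow":((19,120,80),(32,255,255)),"blue":((95,80,40),(115,255,255))}
def blobs(c,col,amin=30):
    hsv=cv2.cvtColor(c["pixels"],cv2.COLOR_RGB2HSV)
    m=cv2.inRange(hsv,*map(np.array,R_[col])); m=cv2.morphologyEx(m,cv2.MORPH_OPEN,np.ones((3,3)))
    cs,_=cv2.findContours(m,cv2.RETR_EXTERNAL,cv2.CHAIN_APPROX_NONE)
    return sorted([k[:,0] for k in cs if cv2.contourArea(k)>amin],key=lambda k:-cv2.contourArea(k.reshape(-1,1,2)))
def rect(c,k,z):
    (x,y),(w,h),a=cv2.minAreaRect((ray(c,k,z)*1000).astype(np.float32)); return np.round([x,y,w,h,a],1)
def save(c,n): cv2.imwrite(f"pics/{n}.png",c["pixels"][:,:,::-1]); np.savez(f"{n}.npz",**c)
E
python3 - <<'E'
from h import *
c=dict(np.load("top0.npz"))
for col,z in(("orange",.03),("yellow",.023),("blue",.023)):
    for k in blobs(c,col)[:4]: print(col,k.mean(0),rect(c,k,z))
print(ray(c,[[110,261],[147,293]],.028), ray(c,[[184,243],[341,211],[355,272],[194,308]],.009)*1000)
from cell import robot
w=robot.read_camera("wrist"); print(w["R"],w["t"],w["intrinsics"][0,0]); T=robot.current_ee_pos(); print(proj(w,T),-w["R"].T@w["t"])
for n,p,y in(("sp",(.39,.335,.25),0),("ti",(.44,-.02,.25),0)):
    for yaw in range(-180,180,30):
        q=robot.inverse_kinematics(p,[180,0,yaw]); print(n,yaw,None if q is None else np.round(q))
E
```

```text
orange [108.98148148 259.38888889] [478.8 401.   46.1  17.   17.6]
orange [144.24137931 294.20689655] [405.9 318.7  28.4   9.5  18. ]
yellow [ 19.33333333 199.13157895] [618.4 618.7 207.5  90.6   6.6]
yellow [267.32258065 259.15483871] [491.3  50.1  92.7  94.   14.4]
yellow [83.93023256 83.03488372] [895.1 496.9  95.8  25.   18.2]
yellow [  2.50909091 150.47272727] [729.  669.   49.6  16.1   6.6]
blue [312.73758865 249.5177305 ] [515.7 -50.8  85.   85.4  15.7]
blue [112.87654321  76.13580247] [916.2 430.8  94.6  18.2  17.6]
[[0.47664748 0.40000224]
 [0.40856292 0.31288752]] [[ 523.31885622  241.31513547]
 [ 607.16184949 -115.71459967]
 [ 468.18039363 -148.34191738]
 [ 378.41161855  210.70879837]]
[[-0.31162344 -0.95020256  0.00243552]
 [-0.89762204  0.29521832  0.32729317]
 [-0.31171382  0.09980604 -0.94491971]] [ 0.59821878 -0.04203957  0.38172306] 315.32791851696885
[[278.52854707 272.67443637]] [0.2676717  0.54274159 0.37299993]
sp -180 [  63.  -11.   -5.    0.  -95. -153.]
sp -150 [  63.  -11.   -5.   -0.  -95. -123.]
sp -120 [ 63. -11.  -5.  -0. -95. -93.]
sp -90 [ 63. -11.  -5.   0. -95. -63.]
sp -60 [ 63. -11.  -5.   0. -95. -33.]
sp -30 [ 63. -11.  -5.   0. -95.  -3.]
sp 0 [ 63. -11.  -5.   0. -95.  27.]
sp 30 [ 63. -11.  -5.   0. -95.  57.]
sp 60 [ 63. -11.  -5.   0. -95.  87.]
sp 90 [ 63. -11.  -5.   0. -95. 117.]
sp 120 [ 63. -11.  -5.   0. -95. 147.]
sp 150 None
ti -180 [  24.  -22.  -15.   -0.  -98. -114.]
ti -150 [ 24. -22. -15.  -0. -98. -84.]
ti -120 [ 24. -22. -15.   0. -98. -54.]
ti -90 [ 24. -22. -15.   0. -98. -24.]
ti -60 [ 24. -22. -15.   0. -98.   6.]
ti -30 [ 24. -22. -15.   0. -98.  36.]
ti 0 [ 24. -22. -15.   0. -98.  66.]
ti 30 [ 24. -22. -15.   0. -98.  96.]
ti 60 [ 24. -22. -15.   0. -98. 126.]
ti 90 [ 24. -22. -15.   0. -98. 156.]
ti 120 None
ti 150 [  24.  -22.  -15.   -0.  -98. -144.]
```

```bash
python3 - <<'E'
from h import *
from cell import robot
robot.move_to([.505,0,.2],[180,0,13.3]); robot.pause(.2); c=robot.read_camera("wrist"); save(c,"wt"); print(robot.current_t())
for col in("yellow","blue"):
    for k in blobs(c,col,500)[:2]: print(col,rect(c,k,.023))
robot.move_to([.477,.400,.16],[180,0,17.6]); robot.pause(.2); c=robot.read_camera("wrist"); save(c,"ws"); print(robot.current_t())
for k in blobs(c,"orange",100)[:3]: print(k.mean(0),rect(c,k,.056))
a=[cv2.imread(f"pics/{n}.png") for n in("wt","ws")]
cv2.imwrite("pics/both.png",cv2.resize(np.vstack(a),(0,0),fx=.71,fy=.71,interpolation=cv2.INTER_AREA))
E
```

```text
2.725
yellow [495.5  47.9  92.7  91.5  14.7]
yellow [263.6  -8.5 174.6  17.5  89.4]
blue [520.3 -52.8  88.5  88.5  15.9]
4.4667
[338.43636364 269.66060606] [439.6 327.7  47.5  17.9  18.7]
[531.23529412  49.19327731] [642.9 263.9   2.7  42.   10.3]
[280.38636364 177.02272727] [501.5 405.3   9.   10.5  17.5]
```

View pics/both.png

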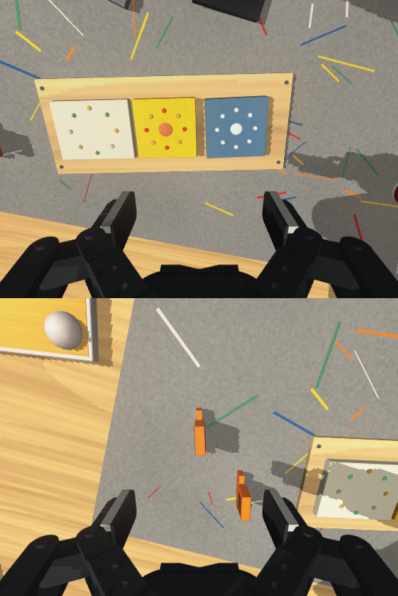

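The stacked view shows the set tiles and the open joint clearly, the target spacer at about (281,186) in the wrist picture and its twin at (340,270). I'll zoom on the target.

```bash
python3 - <<'E'
from h import *
c=dict(np.load("ws.npz")); im=c["pixels"][:,:,::-1]
a=cv2.resize(im[140:240,240:340],None,fx=5,fy=5,interpolation=cv2.INTER_CUBIC)
t=dict(np.load("wt.npz"))["pixels"][:,:,::-1]
b=cv2.resize(t[120:240,265:385],(300,300),interpolation=cv2.INTER_CUBIC); b=np.vstack([b,np.zeros((200,300,3),np.uint8)])
cv2.imwrite("pics/z.png",np.hstack([a,b]))
print(proj(c,[[.477,.4,.056],[.477,.4,.0]]))
E
```

```text
[[277.70388428 205.98866709]
 [278.13148757 187.71575894]]
```

View pics/z.png

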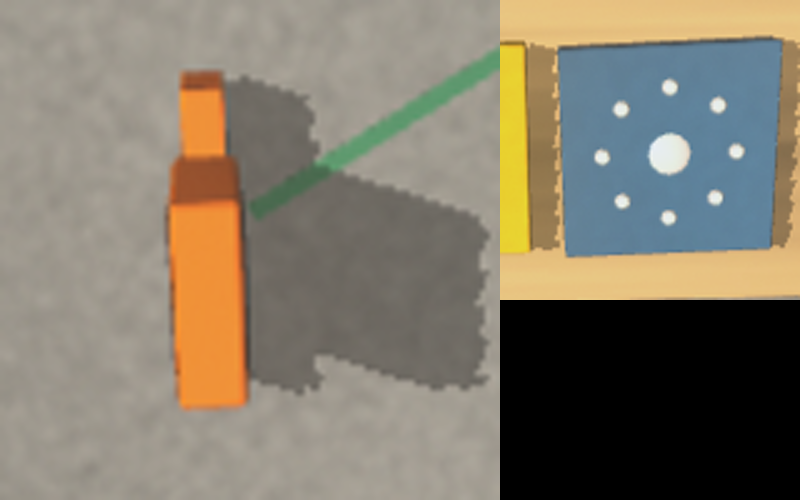

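The crop shows the spacer's tab top with corners at zoom (169,202), (239,202), (246,406), (179,408). Its blade end sits above in the crop. The blue tile is turned about 1-2° from the yellow. I'll fit the faces metrically, then grasp.

```bash
cat >> h.py <<'E'
def quad(c,lo,hi,near,z,guess):
    """line-fit the 4 sides of the face in the plane z; near=pixel inside. returns centre, yaw along sides, sizes (mm)"""
    hsv=cv2.cvtColor(c["pixels"],cv2.COLOR_RGB2HSV); m=cv2.inRange(hsv,np.array(lo),np.array(hi))
    cs,_=cv2.findContours(m,cv2.RETR_EXTERNAL,cv2.CHAIN_APPROX_NONE)
    k=max((k for k in cs if cv2.pointPolygonTest(cv2.convexHull(k),tuple(map(float,near)),False)>=0),key=cv2.contourArea)[:,0]
    P=ray(c,k,z)*1000; ctr=np.array(cv2.minAreaRect(P.astype(np.float32))[0]); a=np.radians(guess); out={}
    for _ in range(2):
        Q=(P-ctr)@np.array([[np.cos(a),-np.sin(a)],[np.sin(a),np.cos(a)]])
        L=[]
        h=np.percentile(np.abs(Q),95,axis=0)
        for ax,s in((0,1),(0,-1),(1,1),(1,-1)):
            o=1-ax; sel=(np.abs(Q[:,o])<.8*h[o])&(Q[:,ax]*s>.6*h[ax]); p=np.polyfit(Q[sel,o],Q[sel,ax],1)
            r=np.abs(Q[sel,ax]-np.polyval(p,Q[sel,o])); g=r<=np.percentile(r,85); L.append(np.polyfit(Q[sel,o][g],Q[sel,ax][g],1))
        L=np.array(L); d=np.array([(L[0,1]+L[1,1])/2,(L[2,1]+L[3,1])/2]); R=np.array([[np.cos(a),-np.sin(a)],[np.sin(a),np.cos(a)]])
        ang=np.degrees(np.arctan([-L[0,0],-L[1,0],L[2,0],L[3,0]]))+np.degrees(a)
    return ctr+R@d,ang,(L[0,1]-L[1,1],L[2,1]-L[3,1])
E
python3 - <<'E'
from h import *
np.set_printoptions(precision=2,suppress=True)
s=dict(np.load("ws.npz")); t=dict(np.load("wt.npz"))
print("tab",*quad(s,(3,150,190),(20,255,255),(282,200),.056,18))
print("yel",*quad(t,(19,120,160),(32,255,255),(234,181),.023,14))
for v in(90,110):print("blu",*quad(t,(95,60,v),(115,255,255),(332,181),.023,15))
print("hand",ray(s,np.array([[169,202],[239,202],[246,406],[179,408]])/5+[239.6,139.6],.056)*1000)
E
```

```text
tab [482.36 398.71] [25.28  3.88 20.64 20.36] (np.float64(34.077183364397754), np.float64(10.483676553973538))
yel [495.35  48.27] [14.72 14.65 15.06 14.89] (np.float64(91.66835650511761), np.float64(89.17002396872292))
blu [520.5  -52.76] [15.96 15.88 16.03 15.97] (np.float64(87.96590046136157), np.float64(87.93256374966381))
blu [520.44 -52.77] [15.74 15.88 16.03 15.97] (np.float64(87.85507476289717), np.float64(87.93249353414231))
hand [[497.09 409.91]
 [500.49 399.15]
 [467.22 387.15]
 [463.48 397.81]]
```

```bash
python3 - <<'E'
from h import *
from cell import robot
np.set_printoptions(precision=4,suppress=True)
robot.gripper_to(.05)
robot.move_to([.4824,.3987,.10],[180,0,20.4]); robot.line_to([.4824,.3987,.023],feed=.12)
robot.gripper_to(.0,f_grip=45); print("gap",robot.current_finger_gap(),robot.current_grasp_force(),robot.current_force(),robot.current_t())
if robot.current_finger_gap()>.009:
    robot.line_to([.4824,.3987,.11],feed=.15)
    robot.move_to([.5071,-.0012,.11],[180,0,14.9]); robot.line_to([.5071,-.0012,.061],feed=.12); robot.pause(.2)
    c=robot.read_camera("wrist"); save(c,"wh"); print(robot.current_ee_pos(),robot.current_eef_rot(),robot.current_finger_gap(),robot.current_force(),robot.current_t())
    print(proj(c,[[.5071,-.0012,.04],[.5071,-.0012,.009]]))
    cv2.imwrite("pics/wh2.png",cv2.resize(c["pixels"][60:420,120:440,::-1],(533,600),interpolation=cv2.INTER_CUBIC))
E
```

```text
gap 0.01150314725102244 48.11433792114258 [-0.5736  0.7625  3.3201] 6.475
[ 0.5076 -0.001   0.0619] [-179.9983   -0.0851   14.9056] 0.01122094249655609 [ 0.5029 -0.308  -0.3475] 9.5
[[278.3482 252.6837]
 [278.589  231.3797]]
```

View pics/wh2.png

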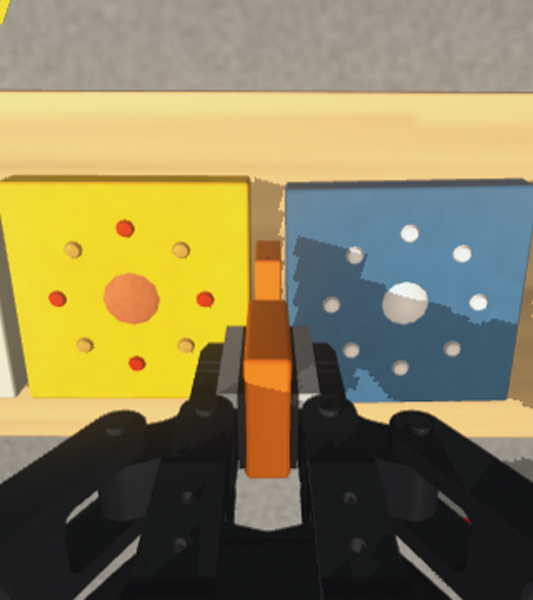

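The wrist view shows the spacer held upright with its blade end at crop x 255–281, inside the joint at 250–287. Checking lengthwise centring, then inserting.

```bash
python3 - <<'E'
from h import *
c=dict(np.load("wh.npz")); a=np.radians(14.9); B=np.array([[np.cos(a),np.sin(a)],[-np.sin(a),np.cos(a)]])
u=lambda x,y:[x/1.6667+120-.3,y/1.6667+60-.3]
f=lambda p,z:(B@(ray(c,u(*p),z)[0]*1000-[507.6,-1.0])).round(1)
print("blade end foot L,R",f((256,241),.039),f((281,241),.039))
print("yellow +x edge, joint edge",f((249,182),.023),f((250,240),.023),f((20,183),.023))
print("blue",f((287,187),.023),f((287,240),.023)); print("yellow -x",f((30,397),.023),f((190,397),.023))
E
```

```text
blade end foot L,R [28.9  2.7] [28.9 -5.6]
yellow +x edge, joint edge [45.3  5.3] [23.9  5.2] [45.  85.8]
blue [43.6 -8. ] [23.9 -8.3]
yellow -x [-43.4  95.4] [-43.4  30.4]
```

```bash
python3 - <<'E'
from h import *
from cell import robot
np.set_printoptions(precision=4,suppress=True)
a=np.radians(14.9); ex=np.array([np.cos(a),np.sin(a)]); ey=np.array([-np.sin(a),np.cos(a)])
p=np.array([.5071,-.0012])+.0018*ex+.0008*ey; print(p)
robot.line_to([*p,.061],feed=.05); f0=np.array(robot.current_force())
for z in(.045,.036,.034,.033,.032,.0315,.031):
    robot.line_to([*p,z],feed=.06); f=np.array(robot.current_force())-f0; print(z,f,robot.current_ee_pos()[2])
    if f[2]>5 or np.hypot(*f[:2])>8: break
robot.pause(.1); c=robot.read_camera("wrist"); save(c,"wi"); s=robot.read_camera("side"); save(s,"si"); print(robot.current_t())
x=cv2.resize(c["pixels"][60:420,120:440,::-1],(400,450)); y=cv2.resize(s["pixels"][150:300,240:390,::-1],(400,400)); y=np.vstack([y,y[:50]*0])
cv2.imwrite("pics/wi2.png",np.hstack([x,y]))
E
```

```text
[0.5086 0.    ]
0.045 [-0.5545  0.7815 -0.0881] 0.04430969862227767
0.036 [ 0.1053  0.2503 -0.0047] 0.03542837830542178
0.034 [-0.1516  0.3229  0.1375] 0.03398541151394345
0.033 [-1.2551  0.2855 -0.741 ] 0.03301355822516243
0.032 [-1.2583  0.2828  4.3135] 0.03271061118757988
0.0315 [-4.4108  0.9613  8.413 ] 0.03269235736740732
11.6667
```

View pics/wi2.png

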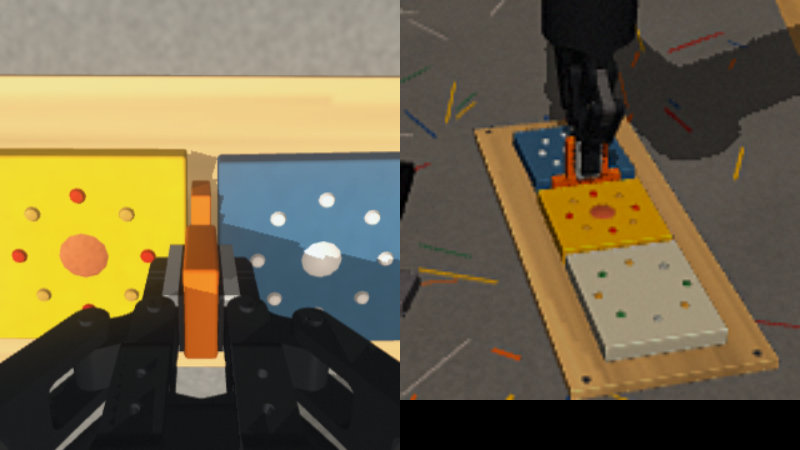

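Contact came at TCP z 32.7 mm, which is the blade's foot on the board rather than on a tile. The wrist and side views show it in the joint. Releasing, then going to the blue tile's outer edge.

```bash
python3 - <<'E'
from h import *
from cell import robot
np.set_printoptions(precision=4,suppress=True)
a=np.radians(14.9); ex=np.array([np.cos(a),np.sin(a)]); ey=np.array([-np.sin(a),np.cos(a)]); p=np.array([.5086,0])
robot.line_to([*p,.0325],feed=.05); robot.gripper_to(.04); robot.line_to([*p,.13],feed=.12)
b=p-.1145*ey; robot.move_to([*b,.13],[180,0,-75.1]); robot.gripper_to(.05); robot.pause(.1)
w=robot.read_camera("wrist"); save(w,"wp"); t=robot.read_camera("top"); save(t,"tp")
print(quad(w,(95,60,90),(115,255,255),proj(w,[.523,-.053,.023])[0],.023,15.9), robot.current_t())
robot.line_to([*b,.03],feed=.12); robot.pause(.1); f0=np.array(robot.current_force())
z=.02
while z>-.004:
    robot.line_to([*b,z],feed=.04); f=np.array(robot.current_force())-f0; print(round(z,4),f,robot.current_ee_pos()[2])
    if f[2]>3: break
    z-=.0025
print(robot.current_t())
cv2.imwrite("pics/wp2.png",np.hstack([w["pixels"][:,:,::-1][:,80:480],cv2.resize(t["pixels"][190:330,220:360,::-1],(400,420))]))
E
```

```text
(array([520.7766, -53.6133]), array([15.9047, 12.5828, 16.0134, 15.8449]), (np.float64(86.28992490029), np.float64(87.48761126239452))) 14.9417
0.02 [-1.0136 -0.0043  1.0648] 0.019583596426840866
0.0175 [-0.9741  0.2215  0.2735] 0.017346566006939235
0.015 [-0.1675 -0.3811  0.3971] 0.01479405045669965
0.0125 [-1.2138 -0.0371  0.0513] 0.012259261465538837
0.01 [-1.4405 -0.6161  0.6973] 0.009744864187245881
0.0075 [-1.3323  0.8976  0.1642] 0.007249188807631868
0.005 [-2.0484  0.3782  4.4724] 0.006105710787576532
17.925
```

View pics/wp2.png

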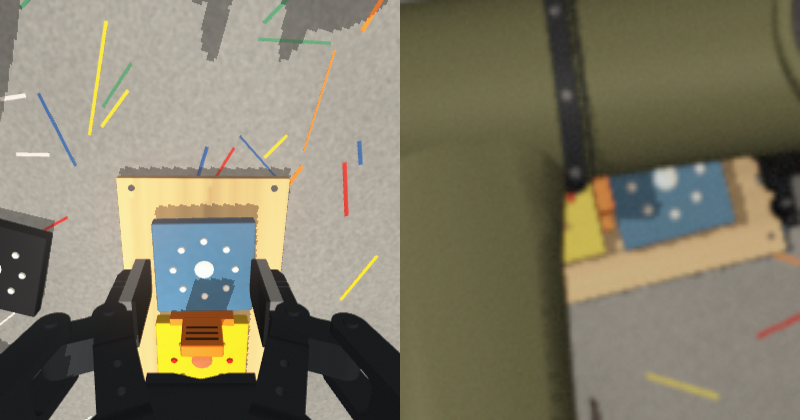

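The wrist view shows the spacer standing alone in the joint (about (200,330)), with the blue tile ahead of the fingers and its outer edge free. The tips touched the board at TCP z 6 mm. I'll raise 3.5 mm and push.

```bash
python3 - <<'E'
from h import *
from cell import robot
np.set_printoptions(precision=2,suppress=True)
a=np.radians(14.9); ex=np.array([np.cos(a),np.sin(a)]); ey=np.array([-np.sin(a),np.cos(a)]); p=np.array([.5086,0])
s=.1145; robot.line_to([*(p-s*ey),.0095],feed=.05); robot.pause(.1); f0=np.array(robot.current_force())
while s>.092:
    s-=.001; robot.line_to([*(p-s*ey),.0095],feed=.03)
    f=np.array(robot.current_force())-f0; q=np.array(robot.current_ee_pos()); print(round(s,4),"push",round(-f[:2]@ey,2),"lat",round(f[:2]@ex,2),"z",round(f[2],2),"pos",round((q[:2]-p)@ey*1000,2),"t",robot.current_t())
    if -f[:2]@ey>10: break
print(robot.current_wrist_torque())
robot.pause(.2)
w=robot.read_camera("wrist"); save(w,"wq"); sd=robot.read_camera("side"); save(sd,"sq")
cv2.imwrite("pics/wq2.png",np.hstack([w["pixels"][:,80:480,::-1],cv2.resize(sd["pixels"][170:290,250:364,::-1],(400,420))]))
E
```

```text
0.1135 push 0.55 lat -0.6 z -0.43 pos -113.42 t 18.525
0.1125 push -0.05 lat -0.16 z 0.34 pos -112.47 t 18.775
0.1115 push 0.48 lat -1.43 z -0.22 pos -111.45 t 19.025
0.1105 push 1.32 lat -0.32 z 0.2 pos -110.45 t 19.275
0.1095 push 0.03 lat -1.76 z 0.16 pos -109.46 t 19.525
0.1085 push 0.54 lat -1.54 z 0.34 pos -108.52 t 19.775
0.1075 push 1.11 lat -1.49 z 0.19 pos -107.49 t 20.025
0.1065 push 1.65 lat -1.4 z -0.01 pos -106.43 t 20.275
0.1055 push 1.41 lat -0.03 z -1.02 pos -105.4 t 20.525
0.1045 push 0.42 lat -1.21 z 0.12 pos -104.4 t 20.775
0.1035 push 1.11 lat -1.72 z -0.07 pos -103.44 t 21.025
0.1025 push 5.12 lat -1.68 z -1.0 pos -102.94 t 21.275
0.1015 push 9.3 lat -2.27 z -1.71 pos -102.86 t 21.525
0.1005 push 13.86 lat -1.04 z -1.8 pos -102.77 t 21.775
[-4.18 -1.07 -0.13]
```

View pics/wq2.png

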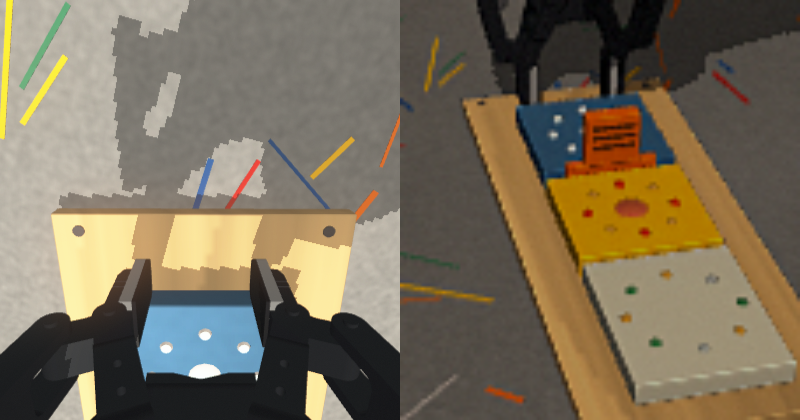

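The side view shows the spacer upright, centred in the joint and nipped, with the fingers on the blue tile's outer edge. Quick check that blue is in line with yellow.

```bash
python3 - <<'E'
from h import *
np.set_printoptions(precision=1,suppress=True)
c=dict(np.load("sq.npz")); hsv=cv2.cvtColor(c["pixels"],cv2.COLOR_RGB2HSV)
a=np.radians(14.9); B=np.array([[np.cos(a),np.sin(a)],[-np.sin(a),np.cos(a)]])
y0=np.array([494.1,47.9])
for col,lo,hi in(("yellow",(19,120,150),(32,255,255)),("blue",(95,60,60),(115,255,255))):
    m=cv2.inRange(hsv,np.array(lo),np.array(hi)); m[:170]=0; m[290:]=0; m[:,:270]=0; m[:,365:]=0
    n,l,st,_=cv2.connectedComponentsWithStats(m); l=l==1+np.argmax(st[1:,4])
    E=[]
    for r in np.where(l.any(1))[0]:
        k=np.where(l[r])[0]; E.append([*(B@(ray(c,[k[0]-.5,r],.023)[0]*1000-y0)),*(B@(ray(c,[k[-1]+.5,r],.023)[0]*1000-y0))])
    print(col); print(np.array(E)[::3])
from cell import robot
print(robot.current_force(),robot.current_t())
E
```

```text
yellow
[[-33.2 -43.8 -44.4 -41.2]
 [ 28.2 -44.8 -44.8 -27.9]
 [ 44.4 -35.6 -43.1 -15.4]
 [ 45.1 -23.1 -43.5  -2.7]
 [ 45.8 -11.  -44.    9.7]
 [ 46.5   0.9 -44.4  21.8]
 [ 45.   13.1 -42.7  33.2]
 [ 45.7  24.4 -43.1  44.8]
 [ 46.3  35.5 -21.1  50.9]
 [ 47.   46.4  26.7  51. ]
 [ 49.6  56.6  47.6  57. ]]
blue
[[ -43.5 -143.6  -45.9 -143. ]
 [  28.5 -144.7  -44.  -127.7]
 [  43.8 -132.9  -44.4 -112.3]
 [  44.6 -118.1  -44.9  -97.2]
 [  45.3 -103.7  -45.3  -82.6]
 [  43.8  -89.1  -43.5  -68.8]
 [  44.5  -75.3  -44.   -54.8]
 [  45.2  -61.9   29.5  -58.3]
 [  45.9  -48.9   32.6  -45.8]]
[  3.  -13.5  -1.6] 22.075
```

```bash
python3 -c "
from cell import robot
print(robot.finish_job())"
```

```text
the job is handed in; nothing more can be done
None
```

The spacer stands home and centred in the open joint, nipped between the yellow tile and the blue one; blue is square, about 1 mm off the row line, and held at about 14 N; handed in at about 22 s of 51 s.

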